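# Set the comb in a gel casting tray by sliding it to its slots

### The arm

A 6-joint arm with a two-finger parallel gripper is mounted at the origin on a cart in front of the work surface, level with it; the furniture and walls round the work are solid. World frame = base frame: x ahead of the robot, y to its left, z up, the work surface at z = 0. Lengths are in mm, angles in rad, forces in N, time in s.
With the tool pointing down it reaches from about 275 to 1000 mm from the base axis. Payload 8.4 kg.
Tool frame: the origin (TCP) lies at the very end of the fingers, on their centre line; the grasp point (between the pads) lies 19 mm behind it; z points along the fingers, y is the direction in which the jaws open and shut (so a half turn about z gives the same grasp; the last joint's range is limited). The gripper opens to 85 mm and grips with 20 to 120 N. Pads are 22 mm wide; open, the fingers measure 114 mm over their backs; the gripper's body (76 mm by 85 mm) begins 54 mm behind the grasp point. The pads swing forward as they close: fully open they stand 13 mm farther back than shut.
Start: joints at [-1.121, 0.353, 1.633, -0, 1.155, -0.002], TCP at [272.865, -562.292, 231.281] pointing down, gripper open.
Joint ranges: [-2.63, 2.63], [-0.92, 2.1], [0.06, 2.66], [-1.3, 4.44], [0, 2.69], [-3.02, 3.02]. Speed limits (rad/s): [2.22, 2.22, 2.79, 3.14, 3.14, 3.14].

### API

Orientations are given as [roll, pitch, yaw] about the fixed x, y, z axes, in that order (R = Rz(yaw) Ry(pitch) Rx(roll)).
In Python, from rig import r gives the robot as it stands.
- The arm moves only by the tool jog_arm, never from a script. Its argument "increments" is text: rows parted by semicolons, each of 7 numbers parted by spaces: the shift along the tool's x, y, z in cm, then the turn, a rotation vector about the tool's x, y, z in rad, then the opening, from -1 (shut) to 1 (fully open). A call has exactly 8 rows; each row shifts and turns the commanded pose from where the row before left it, along the tool's axes as they then stand; what a row does not reach is not made up. A row lasts 1/10 s, in which the tool goes at most 50 mm and 8.59 degrees, less where a joint would pass 70% of its speed; a pose out of reach is approached as far as the arm can. A call with a gripper value outside its range is refused whole. The fingers move at their own pace and stop on an object; "squeeze" is the grip in N (left out, the last holds). Time passes only in rows, so rows that do not move let the fingers close, or fill a call up. It gives the time, the measured TCP pose, the force and the opening at its end, in the units of the state.
- r.sense(): the state, without advancing time (a new reading comes with each control period).
- r.grab_frame(name): name is "side" or "top"; returns the picture (400x640x3 uint8, red, green, blue); there is no depth.
- r.camera_info(name): a dict with "K" (3x3 intrinsics, pixels), "dist_coeffs" ([k1, k2, p1, p2, k3] as OpenCV has them; the pictures are not rectified), "rvec" (rotation vector, rad) and "tvec" (3), from world to camera coordinates, as OpenCV has them. Camera axes: x right, y down, z forward; pixel columns grow to the right and rows downward; lengths in mm; the calibration is good to about 2 mm. A picture is of the moment at which its call begins. camera_info takes no time and is no camera call.
- r.sign_off(): hands the job in, once; it reports no verdict.
The state is a dict: "clock": time; "qpos": joint angles; "qvel": joint speeds; "joint_efforts": joint torques, N m; "eef_pos": TCP position; "tcp_rot": TCP orientation; "contact_force": force on the tool from outside, world axes, zero at the start; "wrist_torque": the same for the moment, N m; "opening": opening from 0.0 (shut) to 1.0 (fully open).
Only numpy, scipy, OpenCV 4.12 (cv2) and the standard library are available. Lean on these libraries where they do the work, as an engineer would, in place of code of your own. Each camera call takes 0.05 s, during which the arm holds its last target.

### The job

Get the gel casting tray ready for pouring: first press the black clamp lever down flat, so that the end gate seals the tray. Then take the red comb out of the comb rack, set it square across the tray's two clear rims near the end away from the lever, and slide it along the rims towards the lever until it drops into its pair of slots; leave it standing there, fully down in both slots, and let go. Leave the white comb in the rack and do not push the other things on the bench about.

Things in the scene. Friction and masses are not known exactly. Their poses are not given: they have to be found in the camera images.
- casting_stand: White gel casting stand, 150 x 252 x 48 mm, fixed. Origin: centre of its underside, on the bench. Its y axis runs along the tray towards the clamp lever, x across it, z up. White end blocks from y = -122 to -80 and 80 to 122 mm (tops z = 48); clear tray between them, floor top z = 15. A dam closes it at y = -73, the end gate at the lever end reaches in to y = 68 mm.
- rims (a point): Point midway between the tray's two clear side rims, level with their flat tops (z = 46 mm), at y = 0 of the stand. The rims run along the stand's y, 8 mm thick, centred at x = -54 and +54 mm. Each has one square-edged slot across its top, opposite the other's: 9.5 mm wide along y, 10 mm deep.
- rims_start (a point): Midway between the rims, level with their tops, at y = -56 mm of the stand: near the end away from the lever, where the comb is first set down. The slots' place differs from tray to tray: centred anywhere from y = -18 to +22 mm in the stand's frame; hardly seen in the clear plastic, to be felt by sliding the comb.
- clamp_lever (a joint): Angle of the black clamp lever, rad: 0 = down flat (clamped; hard stop), 0.45 to 0.8 = raised at the start. Hinge along the stand's x at y = 101, z = 54 mm of its frame; flat, the lever points to the stand's +y and reaches 90 mm from the hinge. Bar 20 mm wide. Stays where left by friction; 1 to 2 N on the paddle turns it; press down and outward along its arc. Free air below it past the end block.
- lever_paddle (a point): Centre of the top face of the paddle (36 x 28 mm) at the lever's end, 76 mm out from the hinge; 60 mm above the bench when the lever is flat.
- red_comb: Red gel comb, 122 (x) x 10 (y) x 65 mm high, 30 to 65 g, loose, same from either side. Origin: middle of the underside of its six teeth. Teeth 88 mm wide overall, 3 thick, z = 0 to 19 mm; then a bar 122 x 6 mm, z = 19 to 33, whose ends stick out past the teeth as tabs with flat undersides. At the start upright in the comb rack, tabs 10 mm deep in its slots: lift straight up.
- comb_grip (a point): Middle of the red comb's ribbed grip, 44 mm (x) x 10 mm (y), z = 33 to 65 mm of the comb, to be pinched across its 10 mm from above. 52 mm above the ends of the teeth.
- tab_a (a point): Middle of the underside of the red comb's tab at its -x end (57 mm from the middle, 19 mm above the teeth's ends). On top of the rims it is 46 mm above the bench, fully down in the slot 36 mm (teeth then 2 mm off the tray floor).
- tab_b (a point): The same for the tab at its +x end.
- comb_rack: Grey comb rack, 136 x 124 x 38 mm, fixed. Origin: centre of its underside. Two slotted cheeks along its y carry two combs, whose lengths lie along its x, at y = -40 and +40 mm; which comb is where changes.
- white_comb: White comb of the same shape with eleven narrow teeth, in the other place of the rack; to be left there. Origin as for the red comb.
- tip_box: Blue pipette tip box with clear lid, 86 x 121 x 66 mm, behind the stand; bystander. Origin: centre of its underside.
- timer: White kitchen timer, 46 x 56 x 63 mm, behind the rack; bystander. Origin: centre of its underside.
- vial_a: Brown vial with a black cap, 22 mm in diameter, 53 mm high, one of three vials behind the rack; bystander. Origin: centre of its underside.
- vial_b: Second brown vial with a black cap, 22 mm in diameter, 47 mm high, beside the first; bystander.
- vial_c: White vial with a red cap, 22 mm in diameter, 41 mm high, beside the brown ones; bystander.
- wash_bottle: White wash bottle with a bent spout, 64 x 104 x 193 mm, behind the rack at the bench's right edge; bystander.
- tape_roll: Roll of beige tape, 70 mm across, 19 mm high, at the left front; bystander.
- marker: Black marker pen, 135 mm long, 17 mm thick, lying at the left front; bystander. Origin: centre of its underside.
Not all that is in view belongs to the job. Of the things like the red_comb, leave any that is yellow; of the rest the larger one is meant.

How it is judged:
By the outcome, as a careful person would: the job done as asked, in the order asked, and still so for the second after the job is handed in, with the robot touching nothing.
It also fails if it takes over 72 s, if anything falls off the work surface, if the arm or the gripper's body presses on something with over 40 N, if the wrist force passes 120 N, or if a joint passes its speed limit or range.

## Working session

There is one attempt and no reset: what is moved stays moved. The work goes in short steps, Python scripts to look and compute and a tool call to move; the robot and the scene stay as the last step left them, time stands still between calls to the robot, and variables do not carry over. Pictures are saved under pics/ and viewed, and the job is handed in when it is done.

Besides the shell and the picture viewer there is one more tool, called after "Request:" by a JSON object that holds its "fn" and its "kwargs", one argument or row to a line. jog_arm: Moves the arm, as the interface text tells. Its arguments: {"type":"object","properties":{"increments":{"type":"string"},"squeeze":{"type":"number"}},"required":["increments"]}

```bash
ls; mkdir -p pics
python3 - <<'E'
from rig import r
import cv2
print(r.sense())
for n in("side","top"):
    f=r.grab_frame(n); cv2.imwrite(f"pics/{n}0.png",f[:,:,::-1]); print(n,r.camera_info(n))
E
```

```text
pics
{'clock': 0.0, 'qpos': array([-1.12139573e+00,  3.53642574e-01,  1.63414598e+00,  5.42956958e-08,
        1.15521887e+00, -2.41466265e-03]), 'qvel': array([-5.39542627e-04, -8.10180927e-05, -2.04923885e-03, -1.30507278e-04,
        2.10288080e-04, -1.71250702e-03]), 'joint_efforts': array([-8.85374320e-04, -6.05257416e+01, -3.42056251e+01, -1.25931874e-04,
        9.37631470e-03, -1.38318541e-05]), 'eef_pos': array([ 272.6537832 , -561.84824521,  230.56010647]), 'tcp_rot': array([-3.14017790e+00, -3.46581295e-06,  4.51815239e-01]), 'contact_force': array([-0.34475792, -0.74597014,  0.37365339]), 'wrist_torque': array([-0.04135977,  0.01455092, -0.0171712 ]), 'opening': 1.0002491085685599}
side {'K': array([[388.28725726,   0.        , 317.11108093],
       [  0.        , 388.28725726, 199.66019865],
       [  0.        ,   0.        ,   1.        ]]), 'dist_coeffs': array([-0.08577975,  0.        ,  0.        ,  0.        ,  0.        ]), 'rvec': array([ 2.00383505, -0.1351501 ,  0.11554948]), 'tvec': array([-543.06410534,  149.05437296, 1078.54356261])}
top {'K': array([[505.96472305,   0.        , 319.57009724],
       [  0.        , 505.96472305, 191.12578723],
       [  0.        ,   0.        ,   1.        ]]), 'dist_coeffs': array([-0.11826114,  0.        ,  0.        ,  0.        ,  0.        ]), 'rvec': array([ 2.16564827, -2.13018258,  0.18738511]), 'tvec': array([ 109.28197944,  581.57740767, 1533.00278197])}
```

View pics/side0.png

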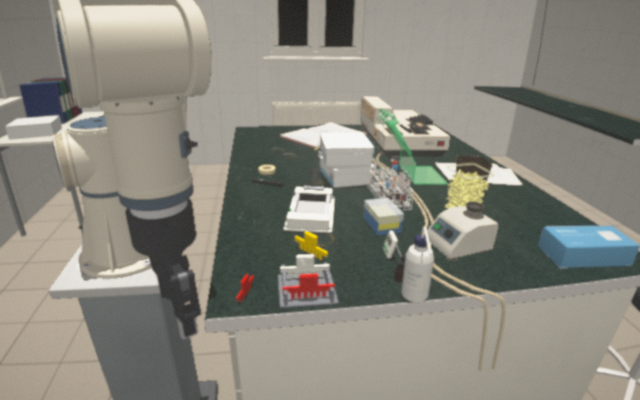

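View pics/top0.png

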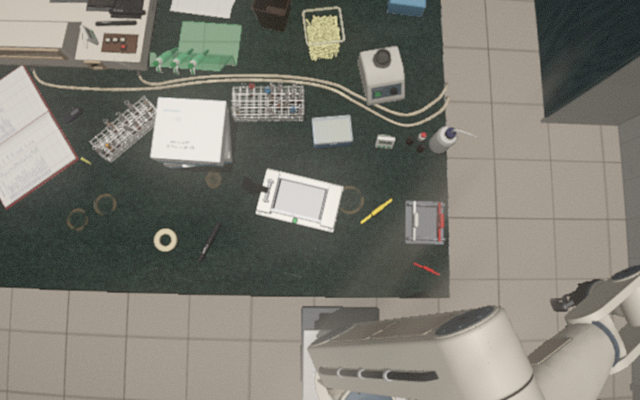

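The side view has the rack at about (307,288), with the red comb in front and the white one behind it. A small red comb lies loose at (245,288), and the yellow comb is at (312,245). In the top view the stand is at (300,200) with its lever on the left at (257,187), and the rack is at (425,222) with its red comb at (440,222). I'll zoom in next.

```bash
cat > h.py <<'E'
import numpy as np,cv2
from rig import r
def cam(n):
    c=r.camera_info(n); R=cv2.Rodrigues(np.array(c['rvec']))[0]; return c,R,np.array(c['tvec']).reshape(3)
def ray(n,uv):
    c,R,t=cam(n); p=cv2.undistortPoints(np.array(uv,float).reshape(-1,1,2),c['K'],c['dist_coeffs']).reshape(-1,2)
    d=np.c_[p,np.ones(len(p))]@R; return -R.T@t,d
def onz(n,uv,z):
    o,d=ray(n,uv); return o+d*((z-o[2])/d[:,2])[:,None]
def proj(n,P):
    c,R,t=cam(n); return cv2.projectPoints(np.array(P,float).reshape(-1,1,3),np.array(c['rvec']),t,c['K'],c['dist_coeffs'])[0].reshape(-1,2)
E
python3 - <<'E'
import cv2
a=cv2.imread('pics/top0.png');b=cv2.imread('pics/side0.png')
cv2.imwrite('pics/t1.png',cv2.resize(a[160:240,240:350],None,fx=7,fy=7,interpolation=cv2.INTER_CUBIC))
cv2.imwrite('pics/t2.png',cv2.resize(a[190:285,350:455],None,fx=6,fy=6,interpolation=cv2.INTER_CUBIC))
cv2.imwrite('pics/s1.png',cv2.resize(b[175:310,230:350],None,fx=4.4,fy=4.4,interpolation=cv2.INTER_CUBIC))
E
```

```text
(no output)
```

View pics/t1.png

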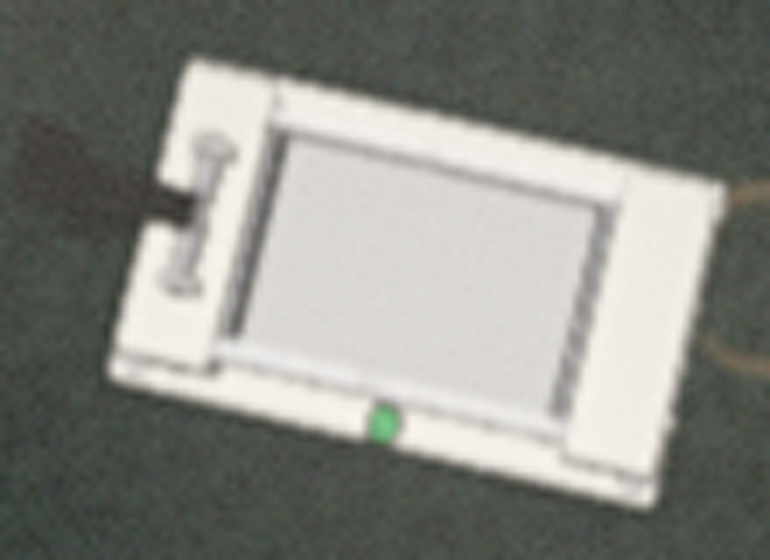

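View pics/t2.png

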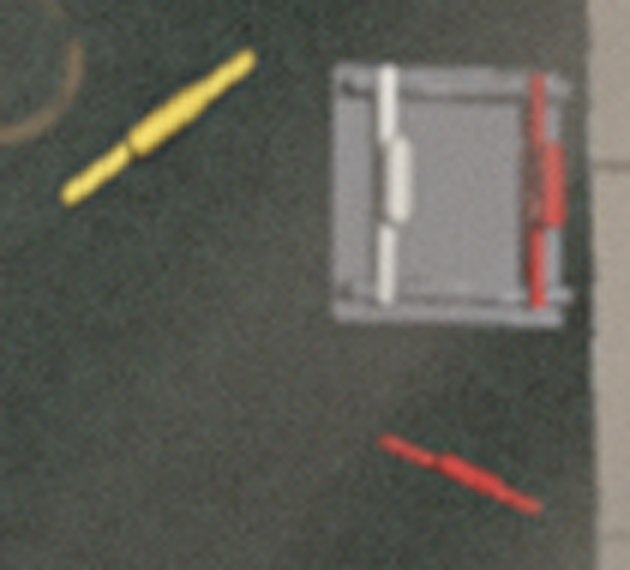

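View pics/s1.png

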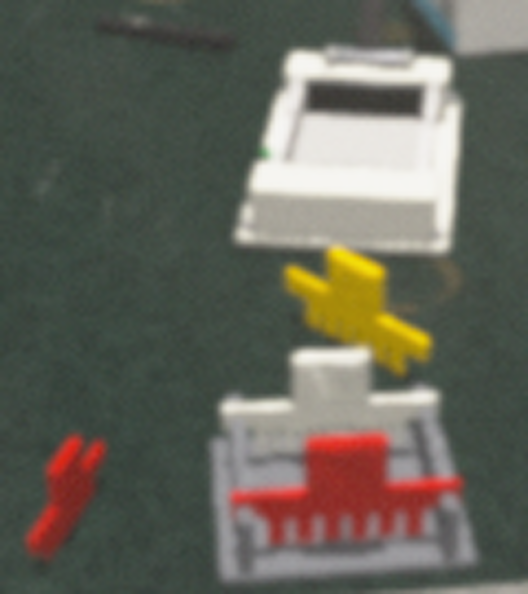

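Run:
```python
from h import *
np.set_printoptions(suppress=True,precision=1)
print(ray('top',[[300,200]])[0],ray('side',[[300,200]])[0])
a=cv2.imread('pics/top0.png')
pts=np.array([[193,62],[722,188],[118,352],[655,478],[280,85],[213,368],[625,172],[565,460]],float)
uv=(pts+.5)/7-.5+[240,160]
P=onz('top',uv,48);print(P)
print('lens',np.linalg.norm(P[0]-P[1]),np.linalg.norm(P[2]-P[3]),np.linalg.norm(P[0]-P[2]),np.linalg.norm(P[1]-P[3]))
# base corners at z~0..: 
pb=np.array([[112,378],[655,508]],float); print(onz('top',(pb+.5)/7-.5+[240,160],6))
# red comb top: grip top at z?
hsv=cv2.cvtColor(a,cv2.COLOR_BGR2HSV)
m=(((hsv[...,0]<8)|(hsv[...,0]>172))&(hsv[...,1]>120)&(hsv[...,2]>80)).astype(np.uint8)
n,l,s,c=cv2.connectedComponentsWithStats(m)
print([(s[i].tolist(),c[i]) for i in range(1,n) if s[i,4]>8])
b=cv2.imread('pics/side0.png');hsv=cv2.cvtColor(b,cv2.COLOR_BGR2HSV)
m=(((hsv[...,0]<8)|(hsv[...,0]>172))&(hsv[...,1]>120)&(hsv[...,2]>80)).astype(np.uint8)
n,l,s,c=cv2.connectedComponentsWithStats(m)
print([(s[i].tolist(),c[i]) for i in range(1,n) if s[i,4]>8])
w=(cv2.cvtColor(a,cv2.COLOR_BGR2GRAY)>170).astype(np.uint8)[160:240,240:350]
cs,_=cv2.findContours(w,cv2.RETR_EXTERNAL,cv2.CHAIN_APPROX_NONE)
k=max(cs,key=cv2.contourArea); print(cv2.minAreaRect(k),cv2.boxPoints(cv2.minAreaRect(k))+[240,160])
```

```text
[ 333.7  144.6 1602.5] [ 389.9 -983.   601.6]
[[648.1 284.2  48. ]
 [595.3  47.   48. ]
 [517.  313.3  48. ]
 [465.4  75.4  48. ]
 [638.4 245.   48. ]
 [510.7 271.1  48. ]
 [601.7  90.3  48. ]
 [472.7 115.1  48. ]]
lens 243.0454557593796 243.38754390088047 134.3095016249548 132.94930815540783
[[510.1 320.1   6. ]
 [455.4  73.4   6. ]]
[([121, 45, 5, 3, 13], array([122.7,  45.9])), ([422, 132, 4, 5, 16], array([423.4, 134.2])), ([440, 215, 4, 12, 35], array([441.8, 221.2])), ([438, 228, 3, 13, 22], array([438.7, 234.1])), ([414, 263, 26, 12, 76], array([426.6, 268.4]))]
[([439, 142, 4, 3, 9], array([440.7, 143.2])), ([393, 161, 4, 3, 9], array([394.6, 162.1])), ([283, 273, 52, 25, 596], array([308.5, 285.7])), ([236, 274, 18, 27, 252], array([244.5, 286.4]))]
((59.2571907043457, 39.76172637939453), (79.73576354980469, 47.102439880371094), 13.495734214782715) [[255.  213.4]
 [266.  167.6]
 [343.5 186.2]
 [332.5 232. ]]
```

Run:
```python
import cv2,numpy as np
a=cv2.imread('pics/top0.png');b=cv2.imread('pics/side0.png')
c=a[170:215,235:285]; c=np.clip(c.astype(float)*2.2,0,255).astype(np.uint8)
cv2.imwrite('pics/lt.png',cv2.resize(c,None,fx=12,fy=12,interpolation=cv2.INTER_CUBIC))
c=b[165:215,280:350]; c=np.clip(c.astype(float)*2,0,255).astype(np.uint8)
cv2.imwrite('pics/ls.png',cv2.resize(c,None,fx=10,fy=10,interpolation=cv2.INTER_CUBIC))
from h import *
np.set_printoptions(suppress=True,precision=1)
o=np.array([350,190]);f=lambda p:(np.array(p,float)+.5)/6-.5+o
print('bar',onz('top',f([[540,76],[538,306]]),42))
print('grip',onz('top',f([[555,145],[557,227]]),74))
print('wbar',onz('top',f([[387,66],[386,304]]),42), 'wgrip',onz('top',f([[400,138],[402,222]]),74))
print('rack base',onz('top',f([[332,64],[332,322],[562,325]]),0),onz('top',f([[332,64],[332,322],[562,325]]),8))
o=np.array([230,175]);f=lambda p:(np.array(p,float)+.5)/4.4-.5+o
print('s grip top',onz('side',f([[308,436],[385,434]]),74))
print('s bar top',onz('side',f([[232,492],[461,478]]),42))
```

```text
bar [[ 551.5 -259.5   42. ]
 [ 430.9 -256.1   42. ]]
grip [[ 511.4 -258.3   74. ]
 [ 469.3 -258.5   74. ]]
wbar [[ 555.4 -178.2   42. ]
 [ 431.1 -176.2   42. ]] wgrip [[ 513.8 -177.8   74. ]
 [ 470.8 -178.3   74. ]]
rack base [[ 561.9 -157.1    0. ]
 [ 423.8 -155.8    0. ]
 [ 423.6 -279.8    0. ]] [[ 560.8 -155.6    8. ]
 [ 423.4 -154.3    8. ]
 [ 423.1 -277.7    8. ]]
s grip top [[ 469.  -256.2   74. ]
 [ 509.  -259.2   74. ]]
s bar top [[ 428.8 -256.9   42. ]
 [ 550.6 -259.4   42. ]]
```

View pics/lt.png

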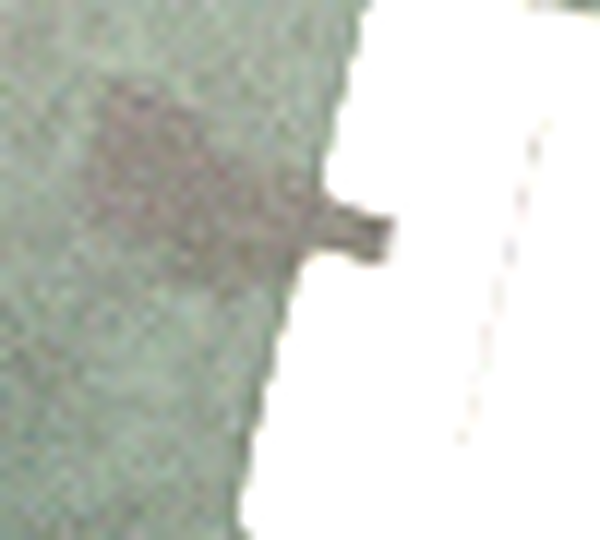

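View pics/ls.png

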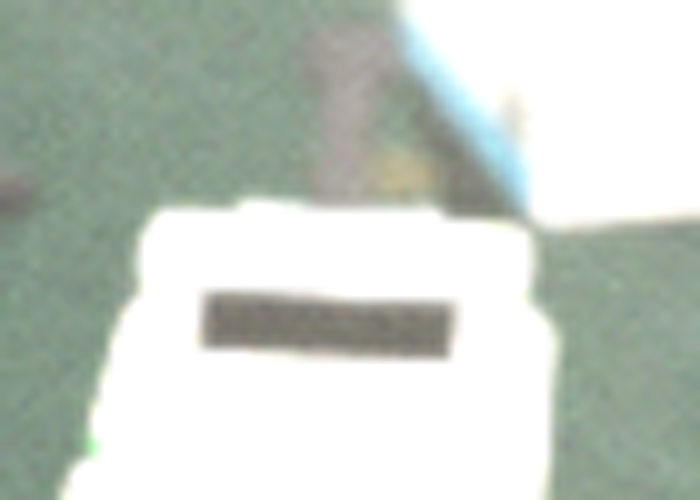

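```bash
cat >> h.py <<'E'
SC=np.array([556.5,180.,0]);SY=-0.2164
def st(p):
    c,s=np.cos(SY),np.sin(SY);return SC+np.array([c*p[0]-s*p[1],s*p[0]+c*p[1],p[2]])
def inst(P):
    c,s=np.cos(SY),np.sin(SY);d=np.array(P)-SC;return np.array([c*d[0]+s*d[1],-s*d[0]+c*d[1],d[2]])
def lev(th,rr,h=6,x=0):
    return st([x,101+rr*np.cos(th)-h*np.sin(th),54+rr*np.sin(th)+h*np.cos(th)])
E
python3 - <<'E'
from h import *
np.set_printoptions(suppress=True,precision=0)
for th in np.arange(.45,.85,.05):
    P=[lev(th,90,6,-18),lev(th,90,6,18),lev(th,62,6,18),lev(th,62,6,-18)]
    print(round(th,2),'top',((proj('top',P)-[235,170]+.5)*12).ravel(),'side',((proj('side',P)-[280,165]+.5)*10).ravel())
E
```

```text
0.45 top [ 68. 218. 104.  81. 206. 112. 171. 248.] side [314.  38. 411.  42. 406.  98. 308.  93.]
0.5 top [ 75. 217. 111.  80. 212. 112. 176. 248.] side [314.  31. 411.  35. 406.  93. 308.  88.]
0.55 top [ 83. 217. 119.  79. 218. 112. 182. 248.] side [314.  23. 411.  28. 406.  88. 308.  84.]
0.6 top [ 91. 217. 128.  79. 224. 112. 188. 249.] side [313.  17. 411.  21. 406.  84. 307.  79.]
0.65 top [101. 218. 137.  79. 231. 112. 195. 249.] side [313.  10. 410.  15. 406.  80. 307.  75.]
0.7 top [111. 218. 147.  80. 238. 112. 202. 250.] side [312.   5. 410.   9. 405.  76. 306.  72.]
0.75 top [122. 219. 158.  80. 246. 113. 210. 250.] side [311.  -0. 410.   4. 405.  73. 306.  68.]
0.8 top [133. 220. 170.  81. 254. 114. 219. 251.] side [311.  -5. 409.  -1. 405.  70. 305.  65.]
```

```bash
cat >> h.py <<'E'
from scipy.spatial.transform import Rotation as Ro
def delta(target,yaw=None,p=None):
    s=r.sense();p=s['eef_pos'] if p is None else np.array(p);R=Ro.from_euler('xyz',s['tcp_rot'])
    if yaw is not None:
        T=Ro.from_euler('xyz',[np.pi,0,yaw]); print('turn',(R.inv()*T).as_rotvec().round(4))
    print('d tool cm',(R.inv().apply(np.array(target)-p)/10).round(2),'pos',p.round(1),'clk',s['clock'],'F',s['contact_force'].round(1),'rot',s['tcp_rot'].round(4),'open',round(s['opening'],3))
E
python3 - <<'E'
from h import *
np.set_printoptions(suppress=True,precision=1)
s=r.sense();R=Ro.from_euler('xyz',s['tcp_rot'])
delta(lev(.5,76)+[0,0,45],-0.02)
print(lev(.5,76),lev(.25,76),lev(0,76))
E
```

```text
turn [-0.   0.   0.5]
d tool cm [ 68.1 -67.3   9.1] pos [ 272.7 -561.9  230.6] clk 0.1 F [ 0.3  0.5 -0.6] rot [-3.1  0.   0.5] open 1.002
[591.9 341.   95.7] [593.7 349.1  78.6] [594.5 352.9  60. ]
```

Request:
{"fn": "jog_arm", "kwargs": {
  "increments": "0 0 0 0 0 0.118 -1; 0 0 0 0 0 0.118 -1; 0 0 0 0 0 0.118 -1; 0 0 0 0 0 0.118 -1; 0 -2 0 0 0 0 -1; 1.5 -4.5 0 0 0 0 -1; 1.6 -4.5 0 0 0 0 -1; 1.6 -4.5 0 0 0 0 -1",
  "squeeze": 40
}}

```text
clock: 0.9
eef_pos: [322.9, -406.6, 230.9]
tcp_rot: [-3.141, 0.0, -0.021]
contact_force: [1.6, -0.2, -0.3]
opening: -0.003
```

Request:
{"fn": "jog_arm", "kwargs": {
  "increments": "1.6 -4.6 0 0 0 0 -1; 1.6 -4.6 0 0 0 0 -1; 1.6 -4.6 0 0 0 0 -1; 1.6 -4.6 0 0 0 0 -1; 1.6 -4.6 0 0 0 0 -1; 1.6 -4.6 0 0 0 0 -1; 1.6 -4.6 0 0 0 0 -1; 1.6 -4.6 0 0 0 0 -1"
}}

```text
clock: 1.7
eef_pos: [458.5, -40.9, 231.3]
tcp_rot: [3.141, -0.0, -0.02]
contact_force: [1.1, -0.8, 0.0]
opening: 0.001
```

Request:
{"fn": "jog_arm", "kwargs": {
  "increments": "1.6 -4.6 0.5 0 0 0 -1; 1.6 -4.6 0.5 0 0 0 -1; 1.6 -4.6 1 0 0 0 -1; 1.6 -4.6 1 0 0 0 -1; 1.6 -4.6 1 0 0 0 -1; 1.6 -4.6 1 0 0 0 -1; 1.6 -4.6 1 0 0 0 -1; 0 0 0 0 0 0 -1"
}}

```text
clock: 2.5
eef_pos: [577.5, 281.7, 169.2]
tcp_rot: [-3.141, 0.001, -0.017]
contact_force: [0.8, -0.7, -0.1]
opening: 0.001
```

Run:
```python
from h import *
delta(lev(.5,76)+[0,0,8]); print(lev(.5,76))
```

```text
d tool cm [ 1.34 -5.95  6.55] pos [577.5 281.7 169.2] clk 2.5 F [ 0.8 -0.7 -0.1] rot [-3.1406e+00  7.0000e-04 -1.6900e-02] open 0.001
[591.88926414 340.97558998  95.70183631]
```

Request:
{"fn": "jog_arm", "kwargs": {
  "increments": "0.3 -1.5 0.5 0 0 0 -1; 0.3 -1.5 1 0 0 0 -1; 0.3 -1.5 1 0 0 0 -1; 0.4 -1.5 1 0 0 0 -1; 0 0 1 0 0 0 -1; 0 0 1 0 0 0 -1; 0 0 1 0 0 0 -1; 0 0 0 0 0 0 -1"
}}

```text
clock: 3.3
eef_pos: [590.1, 335.3, 104.4]
tcp_rot: [3.14, 0.002, -0.021]
contact_force: [0.2, 0.2, 0.8]
opening: -0.001
```

Run:
```python
from h import *
for t in (.5,.4,.3,.2,.1,0): delta(lev(t,76))
for n in('side','top'):
    f=r.grab_frame(n)[:,:,::-1]; c=f[130:230,250:370] if n=='side' else f[150:230,230:340]
    cv2.imwrite(f'pics/{n}1.png',cv2.resize(c,None,fx=6,fy=6,interpolation=cv2.INTER_CUBIC))
```

```text
d tool cm [ 0.17 -0.57  0.87] pos [590.1 335.3 104.4] clk 3.3 F [0.2 0.2 0.8] rot [ 3.14e+00  2.40e-03 -2.07e-02] open -0.001
d tool cm [ 0.24 -0.95  1.53] pos [590.1 335.3 104.4] clk 3.3 F [0.2 0.2 0.8] rot [ 3.14e+00  2.40e-03 -2.07e-02] open -0.001
d tool cm [ 0.31 -1.26  2.22] pos [590.1 335.3 104.4] clk 3.3 F [0.2 0.2 0.8] rot [ 3.14e+00  2.40e-03 -2.07e-02] open -0.001
d tool cm [ 0.36 -1.5   2.94] pos [590.1 335.3 104.4] clk 3.3 F [0.2 0.2 0.8] rot [ 3.14e+00  2.40e-03 -2.07e-02] open -0.001
d tool cm [ 0.39 -1.67  3.69] pos [590.1 335.3 104.4] clk 3.3 F [0.2 0.2 0.8] rot [ 3.14e+00  2.40e-03 -2.07e-02] open -0.001
d tool cm [ 0.41 -1.77  4.44] pos [590.1 335.3 104.4] clk 3.3 F [0.2 0.2 0.8] rot [ 3.14e+00  2.40e-03 -2.07e-02] open -0.001
```

View pics/side1.png

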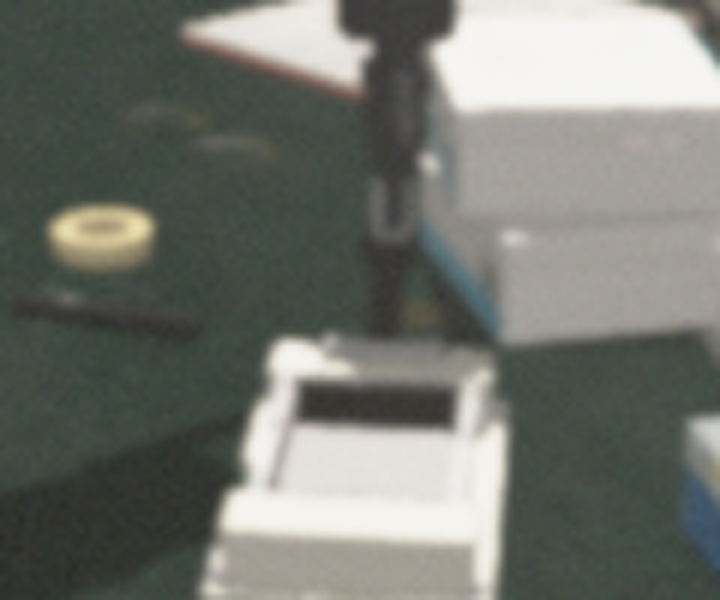

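The closed fingertips end at about (390,240) in the crop, directly above the lever bar. I'll press along the arc now.

Request:
{"fn": "jog_arm", "kwargs": {
  "increments": "0.1 -0.6 0.9 0 0 0 -1; 0.1 -0.4 0.6 0 0 0 -1; 0.1 -0.3 0.7 0 0 0 -1; 0.1 -0.2 0.7 0 0 0 -1; 0 -0.2 0.7 0 0 0 -1; 0 -0.1 0.5 0 0 0 -1; 0 0 0.2 0 0 0 -1; 0 0 0 0 0 0 -1"
}}

```text
clock: 4.2
eef_pos: [595.2, 354.2, 62.8]
tcp_rot: [3.141, 0.001, -0.02]
contact_force: [0.5, -0.8, 0.4]
opening: 0.003
```

Request:
{"fn": "jog_arm", "kwargs": {
  "increments": "0 0 0.1 0 0 0 -1; 0 0 0.1 0 0 0 -1; 0 0 0.1 0 0 0 -1; 0 0 0.1 0 0 0 -1; 0 0 0.1 0 0 0 -1; 0 0 0 0 0 0 -1; 0 0 0 0 0 0 -1; 0 0 0 0 0 0 -1"
}}

```text
clock: 5.0
eef_pos: [595.8, 354.5, 60.0]
tcp_rot: [-3.141, -0.001, -0.02]
contact_force: [-3.4, -2.3, 12.8]
opening: -0.003
```

Request:
{"fn": "jog_arm", "kwargs": {
  "increments": "0 0 -2 0 0 0 -1; 0 0 -4 0 0 0 -1; 0 1 -4 0 0 0 -1; -0.7 4.5 -1 0 0 0 -1; -0.8 4.7 0 0 0 0 -1; -0.8 4.7 0 0 0 0 -1; -0.8 4.7 0 0 0 0 -1; -0.8 4.7 0 0 0 0 -0.2"
}}

```text
clock: 5.8
eef_pos: [550.9, 110.5, 168.5]
tcp_rot: [3.142, -0.0, -0.02]
contact_force: [1.3, -0.7, 0.1]
opening: 0.156
```

Request:
{"fn": "jog_arm", "kwargs": {
  "increments": "-0.8 4.7 0 0 0 0 -0.2; -0.8 4.7 0 0 0 0 -0.2; -0.8 4.7 0 0 0 0 -0.2; -0.8 4.7 0 0 0 0 -0.2; -0.8 4.7 0 0 0 0 -0.2; -0.8 4.7 0 0 0 0 -0.2; -0.8 4 0 0 0 0 -0.2; 0 0 0 0 0 0 -0.2"
}}

```text
clock: 6.6
eef_pos: [488.1, -212.8, 168.5]
tcp_rot: [3.14, -0.001, -0.024]
contact_force: [0.9, 0.3, 0.0]
opening: 0.401
```

Run:
```python
from h import *
delta([490.5,-258,46],-0.02)
for n in('side','top'):
    f=r.grab_frame(n)[:,:,::-1]; cv2.imwrite(f'pics/{n}2f.png',f);c=f[150:300,230:350] if n=='side' else f[150:230,230:340]
    cv2.imwrite(f'pics/{n}2.png',cv2.resize(c,None,fx=4,fy=4,interpolation=cv2.INTER_CUBIC))
```

```text
turn [ 0.0015 -0.0005 -0.0042]
d tool cm [ 0.34  4.5  12.26] pos [ 488.1 -212.8  168.5] clk 6.6 F [0.9 0.3 0. ] rot [ 3.1401e+00 -5.0000e-04 -2.4200e-02] open 0.401
```

View pics/side2.png

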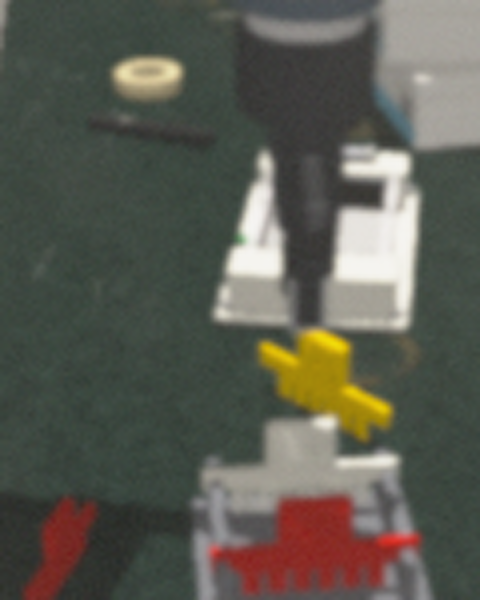

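View pics/top2.png

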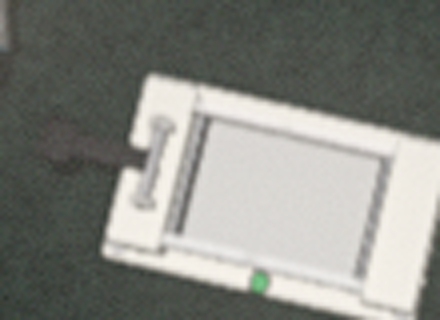

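The top view now shows the lever reaching further out, ending at about (35,140) in the crop, so it looks flat. Next is the red comb.

Request:
{"fn": "jog_arm", "kwargs": {
  "increments": "0.3 2.5 0 0 0 0 -0.1; 0 2 0 0 0 0 -0.1; 0 0 3 0 0 0 -0.1; 0 0 3 0 0 0 -0.1; 0 0 2 0 0 0 -0.1; 0 0 2 0 0 0 -0.1; 0 0 1 0 0 0 -0.1; 0 0 0 0 0 0 -0.1"
}}

```text
clock: 7.5
eef_pos: [490.7, -252.2, 57.2]
tcp_rot: [-3.14, 0.002, -0.019]
contact_force: [-0.9, 0.4, -0.1]
opening: 0.45
```

Run:
```python
from h import *
delta([490.5,-258,46],-0.02)
for n in('side','top'):
    f=r.grab_frame(n)[:,:,::-1]; c=f[200:310,240:350] if n=='side' else f[180:260,390:460]
    cv2.imwrite(f'pics/{n}3.png',cv2.resize(c,None,fx=5,fy=5,interpolation=cv2.INTER_CUBIC))
```

```text
turn [-0.0013  0.0023  0.0011]
d tool cm [-0.    0.59  1.12] pos [ 490.7 -252.2   57.2] clk 7.5 F [-0.9  0.4 -0.1] rot [-3.1403e+00  2.3000e-03 -1.8900e-02] open 0.45
```

View pics/side3.png

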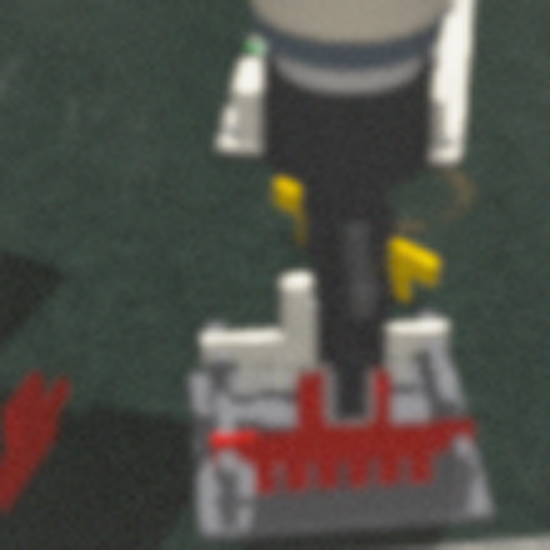

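View pics/top3.png

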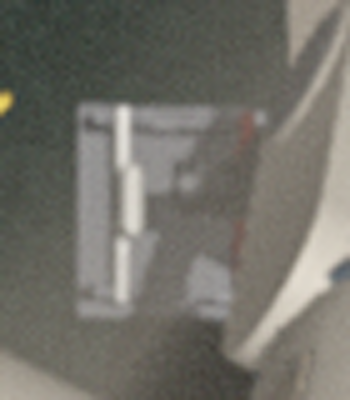

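The front finger sits centred in x on the red grip, at (348,390) in the side crop. I'll shift 6 mm, go down, and close.

Request:
{"fn": "jog_arm", "kwargs": {
  "increments": "0 0.6 0 0 0 0 -0.1; 0 0 0.6 0 0 0 -0.1; 0 0 0.5 0 0 0 -0.1; 0 0 0 0 0 0 -1; 0 0 0 0 0 0 -1; 0 0 0 0 0 0 -1; 0 0 0 0 0 0 -1; 0 0 0 0 0 0 -1",
  "squeeze": 40
}}

```text
clock: 8.4
eef_pos: [491.1, -259.6, 47.4]
tcp_rot: [3.142, -0.0, -0.02]
contact_force: [0.3, -0.8, -1.8]
opening: 0.106
```

Request:
{"fn": "jog_arm", "kwargs": {
  "increments": "0 0 -0.5 0 0 0 -1; 0 0 -1 0 0 0 -1; 0 0 -1 0 0 0 -1; 0 0 -1.5 0 0 0 -1; 0 0 -2 0 0 0 -1; 0 0 -2 0 0 0 -1; 0 0 -2 0 0 0 -1; 0 0 -1 0 0 0 -1"
}}

```text
clock: 9.2
eef_pos: [491.9, -260.1, 160.0]
tcp_rot: [3.14, -0.003, -0.02]
contact_force: [0.1, -0.2, -0.7]
opening: 0.109
```

Run:
```python
from h import *
delta(st([0,-56,150]),SY); print(st([0,-56,46]))
f=r.grab_frame('side')[:,:,::-1]
cv2.imwrite('pics/side4.png',cv2.resize(f[180:310,240:350],None,fx=5,fy=4.6,interpolation=cv2.INTER_CUBIC))
```

```text
turn [ 0.0012 -0.0031  0.1962]
d tool cm [  4.47 -38.64   0.95] pos [ 491.9 -260.1  160. ] clk 9.2 F [ 0.1 -0.2 -0.7] rot [ 3.1401e+00 -3.0000e-03 -2.0200e-02] open 0.109
[544.4759608  125.30610197  46.        ]
```

View pics/side4.png

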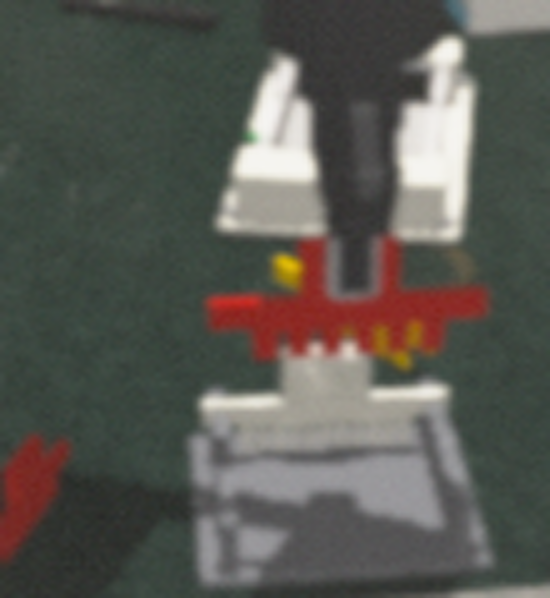

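The comb is gripped level and clear of the rack. In the side crop its bar runs from (210,310) to (485,300). The white comb is still in place.

Request:
{"fn": "jog_arm", "kwargs": {
  "increments": "0 0 0 0 0 0.1 -1; 0 0 0 0 0 0.096 -1; 1 -2 0 0 0 0 -1; 1.3 -4 0 0 0 0 -1; 1.3 -4 0 0 0 0 -1; 1.3 -4 0 0 0 0 -1; 1.3 -4 0 0 0 0 -1; 1.3 -4 0 0 0 0 -1"
}}

```text
clock: 10.05
eef_pos: [611.8, -59.2, 156.8]
tcp_rot: [3.141, 0.001, -0.216]
contact_force: [0.9, -1.0, -0.3]
opening: 0.109
```

Run:
```python
from h import *
delta(st([0,-56,120]),SY)
```

```text
turn [0.0001 0.0006 0.0001]
d tool cm [-10.54 -16.58   3.69] pos [611.8 -59.2 156.8] clk 10.05 F [ 0.9 -1.  -0.3] rot [ 3.1415e+00  6.0000e-04 -2.1630e-01] open 0.109
```

Request:
{"fn": "jog_arm", "kwargs": {
  "increments": "-2.5 -3 0 0 0 0 -1; -2.5 -4 0 0 0 0 -1; -2.5 -4 0.7 0 0 0 -1; -2 -3.5 1 0 0 0 -1; -1 -2 1 0 0 0 -1; 0 0 1 0 0 0 -1; 0 0 0 0 0 0 -1; 0 0 0 0 0 0 -1"
}}

```text
clock: 10.85
eef_pos: [544.4, 122.0, 120.1]
tcp_rot: [3.141, 0.0, -0.217]
contact_force: [-0.0, 0.4, -1.4]
opening: 0.112
```

Run:
```python
from h import *
delta(st([0,-56,70]),SY)
f=r.grab_frame('side')[:,:,::-1]
cv2.imwrite('pics/side5.png',cv2.resize(f[120:250,250:370],None,fx=5,fy=4.6,interpolation=cv2.INTER_CUBIC))
f=r.grab_frame('top')[:,:,::-1]
cv2.imwrite('pics/top5.png',cv2.resize(f[150:250,240:360],None,fx=5,fy=5,interpolation=cv2.INTER_CUBIC))
```

```text
turn [ 0.0005  0.0005 -0.0003]
d tool cm [-0.06 -0.32  5.01] pos [544.4 122.  120.1] clk 10.85 F [-0.   0.4 -1.4] rot [ 3.1411e+00  5.0000e-04 -2.1670e-01] open 0.112
```

View pics/side5.png

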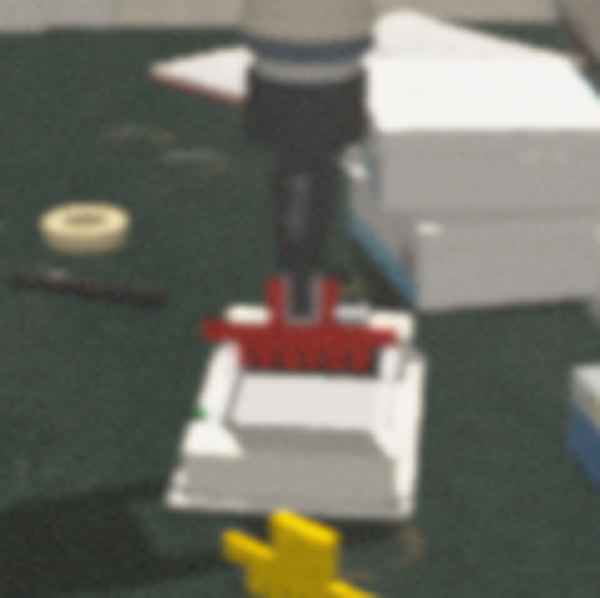

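View pics/top5.png

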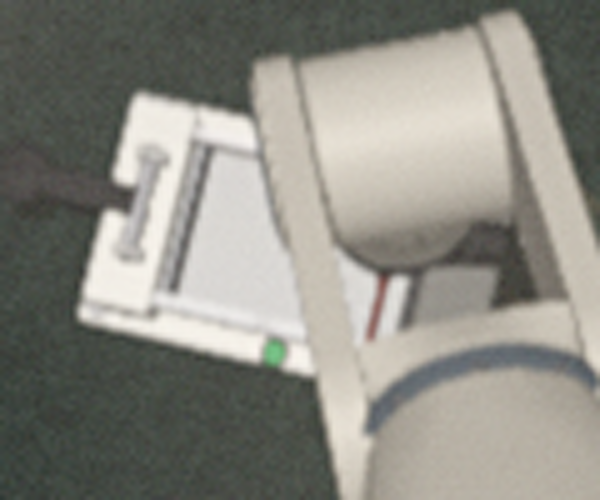

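Run:
```python
from h import *
s=r.sense();p=s['eef_pos'];q=inst(p);print(q.round(1))
f=r.grab_frame('side')[:,:,::-1].copy()
hsv=cv2.cvtColor(f,cv2.COLOR_BGR2HSV)
m=(((hsv[...,0]<8)|(hsv[...,0]>172))&(hsv[...,1]>110)&(hsv[...,2]>60)).astype(np.uint8)
m[:,:280]=0;m[:175]=0;m[210:]=0;m[:,345:]=0
x,y,w,h=cv2.boundingRect(m);print(x,y,w,h)
L=q[2]-38.4
print(proj('side',[st([q[0]-61,q[1],L+26]),st([q[0]+61,q[1],L+26]),st([q[0]-22,q[1],L+65]),st([q[0]+22,q[1],L+65]),st([q[0]-44,q[1],L]),st([q[0]+44,q[1],L])]))
for r_ in range(y,y+h): 
    c=np.where(m[r_])[0]; print(r_,c.min(),c.max())
```

```text
[  1.2 -59.2 120.6]
291 180 38 21
[[291.47623559 191.12151168]
 [330.1732435  192.93223045]
 [303.87976079 180.19634697]
 [318.02737946 180.83460086]
 [296.8491351  198.86487875]
 [324.51608139 200.1895965 ]]
180 305 305
181 304 317
182 303 317
183 303 317
184 303 317
185 303 317
186 304 316
187 304 315
188 305 316
189 291 316
190 291 317
191 291 324
192 291 327
193 291 328
194 298 326
195 298 324
196 298 323
197 298 323
198 299 323
199 302 323
200 321 322
```

Request:
{"fn": "jog_arm", "kwargs": {
  "increments": "-0.1 -0.3 1 0 0 0 -1; 0 0 1 0 0 0 -1; 0 0 1 0 0 0 -1; 0 0 1 0 0 0 -1; 0 0 0.6 0 0 0 -1; 0 0 0.4 0 0 0 -1; 0 0 0 0 0 0 -1; 0 0 0 0 0 0 -1"
}}

```text
clock: 11.8
eef_pos: [544.1, 126.0, 70.4]
tcp_rot: [-3.141, -0.0, -0.216]
contact_force: [0.4, 0.1, -1.7]
opening: 0.108
```

Run:
```python
from h import *
s=r.sense();print(inst(s['eef_pos']).round(2),s['contact_force'].round(1),s['wrist_torque'].round(2))
```

```text
[ -0.49 -55.35  70.38] [ 0.4  0.1 -1.7] [-0.01  0.01  0.02]
```

Expected rim contact is at a TCP z of about 65.5. I'll go down gently until it touches.

Request:
{"fn": "jog_arm", "kwargs": {
  "increments": "0 0 0.1 0 0 0 -1; 0 0 0.1 0 0 0 -1; 0 0 0.1 0 0 0 -1; 0 0 0.1 0 0 0 -1; 0 0 0.1 0 0 0 -1; 0 0 0 0 0 0 -1; 0 0 0 0 0 0 -1; 0 0 0 0 0 0 -1"
}}

```text
clock: 12.6
eef_pos: [544.0, 126.0, 65.3]
tcp_rot: [-3.142, 0.0, -0.216]
contact_force: [-0.7, 0.2, -0.8]
opening: 0.109
```

Run:
```python
from h import *
s=r.sense();print(inst(s['eef_pos']).round(2),s['contact_force'].round(1),s['wrist_torque'].round(2))
```

```text
[ -0.64 -55.46  65.28] [-0.7  0.2 -0.8] [ 0.02 -0.02 -0.04]
```

Request:
{"fn": "jog_arm", "kwargs": {
  "increments": "0 0 0.1 0 0 0 -1; 0 0 0.1 0 0 0 -1; 0 0 0 0 0 0 -1; 0 0 0 0 0 0 -1; 0 0 0 0 0 0 -1; 0 0 0 0 0 0 -1; 0 0 0 0 0 0 -1; 0 0 0 0 0 0 -1"
}}

```text
clock: 13.4
eef_pos: [544.1, 126.0, 64.9]
tcp_rot: [-3.141, -0.0, -0.216]
contact_force: [-5.6, -1.4, 19.0]
opening: 0.105
```

Run:
```python
from h import *
s=r.sense();print(inst(s['eef_pos']).round(2),s['contact_force'].round(1),s['wrist_torque'].round(2))
```

```text
[ -0.49 -55.36  64.9 ] [-5.6 -1.4 19. ] [-0.25  1.03  0.01]
```

Contact is at a TCP z of about 65.1, so the tabs are on the rims at 46 mm. I'll ease the load and slide towards the earliest slot place.

Request:
{"fn": "jog_arm", "kwargs": {
  "increments": "0 0 -0.1 0 0 0 -1; 0 -0.4 0 0 0 0 -1; 0 -0.4 0 0 0 0 -1; 0 -0.4 0 0 0 0 -1; 0 -0.4 0 0 0 0 -1; 0 0 0 0 0 0 -1; 0 0 0 0 0 0 -1; 0 0 0 0 0 0 -1"
}}

```text
clock: 14.2
eef_pos: [548.1, 141.6, 65.0]
tcp_rot: [-3.141, -0.001, -0.216]
contact_force: [-0.7, -1.7, 9.0]
opening: 0.107
```

Run:
```python
from h import *
s=r.sense();print(inst(s['eef_pos']).round(2),s['contact_force'].round(1),s['wrist_torque'].round(2),s['tcp_rot'])
```

```text
[ 2.000e-02 -3.931e+01  6.502e+01] [-0.7 -1.7  9. ] [-0.33  0.29 -0.  ] [-3.14142113e+00 -1.21076772e-03 -2.16006382e-01]
```

Good: 9 N down and sliding freely. The next move goes to about y = -26.

Request:
{"fn": "jog_arm", "kwargs": {
  "increments": "0 -0.2 0 0 0 0 -1; 0 -0.2 0 0 0 0 -1; 0 -0.2 0 0 0 0 -1; 0 -0.2 0 0 0 0 -1; 0 -0.2 0 0 0 0 -1; 0 -0.2 0 0 0 0 -1; 0 -0.1 0 0 0 0 -1; 0 0 0 0 0 0 -1"
}}

```text
clock: 15.0
eef_pos: [550.8, 153.9, 65.0]
tcp_rot: [3.141, -0.001, -0.216]
contact_force: [-1.0, -4.4, 8.9]
opening: 0.109
```

Request:
{"fn": "jog_arm", "kwargs": {
  "increments": "0 -0.05 0 0 0 0 -1; 0 -0.05 0 0 0 0 -1; 0 -0.05 0 0 0 0 -1; 0 -0.05 0 0 0 0 -1; 0 -0.05 0 0 0 0 -1; 0 -0.05 0 0 0 0 -1; 0 -0.05 0 0 0 0 -1; 0 -0.05 0 0 0 0 -1"
}}

```text
clock: 15.8
eef_pos: [551.5, 157.6, 65.0]
tcp_rot: [3.141, -0.001, -0.216]
contact_force: [-1.7, -6.2, 10.3]
opening: 0.11
```

Run:
```python
from h import *
s=r.sense();print(inst(s['eef_pos']).round(2),s['contact_force'].round(1),s['wrist_torque'].round(2),s['tcp_rot'])
```

```text
[-5.000e-02 -2.295e+01  6.501e+01] [-1.7 -6.2 10.3] [-1.11  0.34 -0.  ] [ 3.14071584e+00 -9.08577443e-04 -2.15730298e-01]
```

Request:
{"fn": "jog_arm", "kwargs": {
  "increments": "0 -0.05 0 0 0 0 -1; 0 -0.05 0 0 0 0 -1; 0 -0.05 0 0 0 0 -1; 0 -0.05 0 0 0 0 -1; 0 -0.05 0 0 0 0 -1; 0 -0.05 0 0 0 0 -1; 0 -0.05 0 0 0 0 -1; 0 -0.05 0 0 0 0 -1"
}}

```text
clock: 16.6
eef_pos: [552.4, 161.5, 65.0]
tcp_rot: [3.141, -0.001, -0.216]
contact_force: [-1.4, -6.5, 9.3]
opening: 0.105
```

Request:
{"fn": "jog_arm", "kwargs": {
  "increments": "0 -0.05 0 0 0 0 -1; 0 -0.05 0 0 0 0 -1; 0 -0.05 0 0 0 0 -1; 0 -0.05 0 0 0 0 -1; 0 -0.05 0 0 0 0 -1; 0 -0.05 0 0 0 0 -1; 0 -0.05 0 0 0 0 -1; 0 -0.05 0 0 0 0 -1"
}}

```text
clock: 17.4
eef_pos: [553.2, 165.4, 65.0]
tcp_rot: [3.141, -0.001, -0.216]
contact_force: [-2.1, -6.5, 9.6]
opening: 0.11
```

Request:
{"fn": "jog_arm", "kwargs": {
  "increments": "0 -0.05 0 0 0 0 -1; 0 -0.05 0 0 0 0 -1; 0 -0.05 0 0 0 0 -1; 0 -0.05 0 0 0 0 -1; 0 -0.05 0 0 0 0 -1; 0 -0.05 0 0 0 0 -1; 0 -0.05 0 0 0 0 -1; 0 -0.05 0 0 0 0 -1"
}}

```text
clock: 18.2
eef_pos: [554.1, 169.3, 65.0]
tcp_rot: [3.141, -0.001, -0.216]
contact_force: [-1.6, -5.1, 10.4]
opening: 0.108
```

Request:
{"fn": "jog_arm", "kwargs": {
  "increments": "0 -0.05 0 0 0 0 -1; 0 -0.05 0 0 0 0 -1; 0 -0.05 0 0 0 0 -1; 0 -0.05 0 0 0 0 -1; 0 -0.05 0 0 0 0 -1; 0 -0.05 0 0 0 0 -1; 0 -0.05 0 0 0 0 -1; 0 -0.05 0 0 0 0 -1"
}}

```text
clock: 19.0
eef_pos: [554.9, 173.2, 65.0]
tcp_rot: [3.141, -0.001, -0.216]
contact_force: [-1.7, -6.2, 10.6]
opening: 0.112
```

Request:
{"fn": "jog_arm", "kwargs": {
  "increments": "0 -0.05 0 0 0 0 -1; 0 -0.05 0 0 0 0 -1; 0 -0.05 0 0 0 0 -1; 0 -0.05 0 0 0 0 -1; 0 -0.05 0 0 0 0 -1; 0 -0.05 0 0 0 0 -1; 0 -0.05 0 0 0 0 -1; 0 -0.05 0 0 0 0 -1"
}}

```text
clock: 19.8
eef_pos: [555.8, 177.1, 65.0]
tcp_rot: [3.141, -0.001, -0.216]
contact_force: [-1.5, -5.8, 10.5]
opening: 0.111
```

Request:
{"fn": "jog_arm", "kwargs": {
  "increments": "0 -0.05 0 0 0 0 -1; 0 -0.05 0 0 0 0 -1; 0 -0.05 0 0 0 0 -1; 0 -0.05 0 0 0 0 -1; 0 -0.05 0 0 0 0 -1; 0 -0.05 0 0 0 0 -1; 0 -0.05 0 0 0 0 -1; 0 -0.05 0 0 0 0 -1"
}}

```text
clock: 20.6
eef_pos: [556.6, 181.0, 65.0]
tcp_rot: [3.141, -0.001, -0.216]
contact_force: [-1.0, -6.1, 8.3]
opening: 0.11
```

Run:
```python
from h import *
s=r.sense();print(inst(s['eef_pos']).round(2),s['contact_force'].round(1),s['wrist_torque'].round(2),s['tcp_rot'])
f=r.grab_frame('side')[:,:,::-1]
cv2.imwrite('pics/side6.png',cv2.resize(f[140:240,270:360],None,fx=6,fy=6,interpolation=cv2.INTER_CUBIC))
```

```text
[-0.09  1.05 65.02] [-1.  -6.1  8.3] [-0.92  0.29  0.07] [ 3.14074392e+00 -8.64922562e-04 -2.15785865e-01]
```

View pics/side6.png

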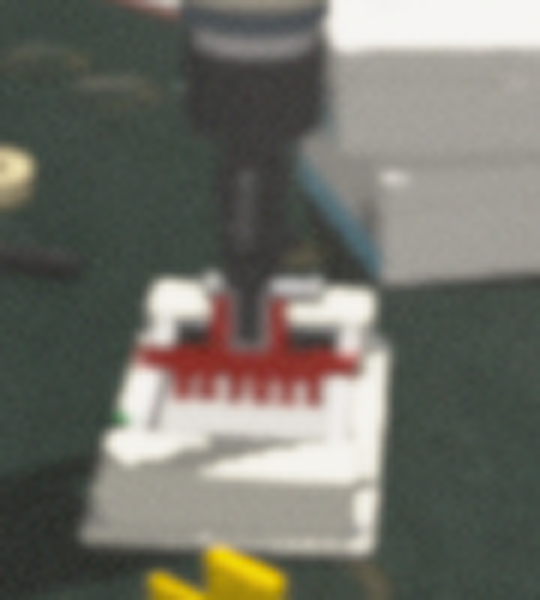

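The bar runs from (140,358) to (355,365) in the crop, lying level on both rims. I'll keep sliding.

Request:
{"fn": "jog_arm", "kwargs": {
  "increments": "0 -0.05 0 0 0 0 -1; 0 -0.05 0 0 0 0 -1; 0 -0.05 0 0 0 0 -1; 0 -0.05 0 0 0 0 -1; 0 -0.05 0 0 0 0 -1; 0 -0.05 0 0 0 0 -1; 0 -0.05 0 0 0 0 -1; 0 -0.05 0 0 0 0 -1"
}}

```text
clock: 21.45
eef_pos: [557.4, 185.4, 64.6]
tcp_rot: [3.142, -0.001, -0.216]
contact_force: [0.1, 0.4, -0.9]
opening: 0.11
```

Request:
{"fn": "jog_arm", "kwargs": {
  "increments": "0 -0.05 0 0 0 0 -1; 0 -0.05 0 0 0 0 -1; 0 -0.05 0 0 0 0 -1; 0 -0.05 0 0 0 0 -1; 0 -0.05 0 0 0 0 -1; 0 -0.05 0 0 0 0 -1; 0 -0.05 0 0 0 0 -1; 0 -0.05 0 0 0 0 -1"
}}

```text
clock: 22.25
eef_pos: [557.7, 189.1, 64.2]
tcp_rot: [3.141, 0.0, -0.216]
contact_force: [0.1, -3.7, 0.5]
opening: 0.107
```

It dropped: z fell and the vertical load vanished. The tab is now lightly against the far slot wall, at -3.7 N. I'll back off 1.5 mm and lower.

Request:
{"fn": "jog_arm", "kwargs": {
  "increments": "0 0.15 0 0 0 0 -1; 0 0 0.1 0 0 0 -1; 0 0 0.1 0 0 0 -1; 0 0 0.1 0 0 0 -1; 0 0 0 0 0 0 -1; 0 0 0 0 0 0 -1; 0 0 0 0 0 0 -1; 0 0 0 0 0 0 -1"
}}

```text
clock: 23.05
eef_pos: [557.6, 188.0, 61.3]
tcp_rot: [-3.142, -0.0, -0.216]
contact_force: [-0.1, -0.1, -0.4]
opening: 0.112
```

Run:
```python
from h import *
s=r.sense();print(inst(s['eef_pos']).round(2),s['contact_force'].round(1),s['wrist_torque'].round(2),s['tcp_rot'])
```

```text
[-0.61  8.07 61.33] [-0.1 -0.1 -0.4] [0.05 0.01 0.03] [-3.14151770e+00 -7.82525672e-05 -2.16249693e-01]
```

Free in the slot. I'll lower to the bottom, expected at a TCP z of about 55.2.

Request:
{"fn": "jog_arm", "kwargs": {
  "increments": "0 0 0.1 0 0 0 -1; 0 0 0.1 0 0 0 -1; 0 0 0.1 0 0 0 -1; 0 0 0.1 0 0 0 -1; 0 0 0.1 0 0 0 -1; 0 0 0.05 0 0 0 -1; 0 0 0 0 0 0 -1; 0 0 0 0 0 0 -1"
}}

```text
clock: 23.85
eef_pos: [557.6, 188.0, 55.8]
tcp_rot: [3.142, 0.0, -0.216]
contact_force: [-0.1, 0.1, -0.3]
opening: 0.106
```

Request:
{"fn": "jog_arm", "kwargs": {
  "increments": "0 0 0.05 0 0 0 -1; 0 0 0.05 0 0 0 -1; 0 0 0.05 0 0 0 -1; 0 0 0 0 0 0 -1; 0 0 0 0 0 0 -1; 0 0 0 0 0 0 -1; 0 0 0 0 0 0 -1; 0 0 0 0 0 0 -1"
}}

```text
clock: 24.65
eef_pos: [557.8, 188.1, 55.0]
tcp_rot: [-3.141, -0.0, -0.216]
contact_force: [-1.9, -0.5, 7.1]
opening: 0.107
```

Run:
```python
from h import *
s=r.sense();print(inst(s['eef_pos']).round(2),s['contact_force'].round(1),s['wrist_torque'].round(2),s['tcp_rot'])
f=r.grab_frame('side')[:,:,::-1]
cv2.imwrite('pics/side7.png',cv2.resize(f[140:240,270:360],None,fx=6,fy=6,interpolation=cv2.INTER_CUBIC))
```

```text
[-0.5   8.13 55.04] [-1.9 -0.5  7.1] [-0.09  0.45 -0.04] [-3.14140168e+00 -2.99753712e-04 -2.16194053e-01]
```

View pics/side7.png

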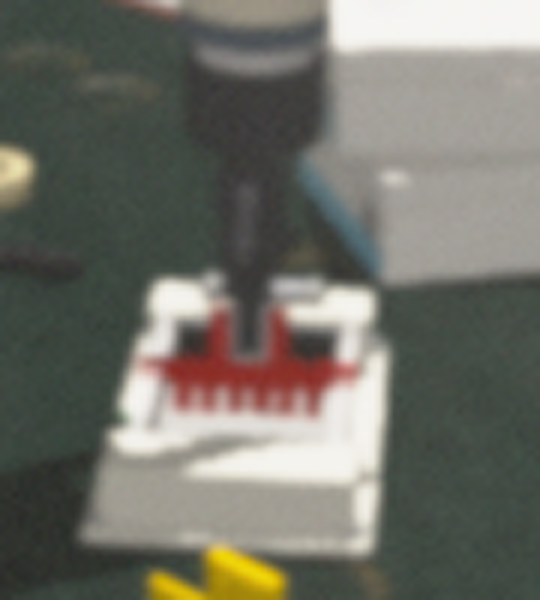

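Firm stop at 55.0, exactly 10 mm below the rim contact, so both tabs are at the slot bottoms. I'll release and lift.

Request:
{"fn": "jog_arm", "kwargs": {
  "increments": "0 0 -0.05 0 0 0 -1; 0 0 0 0 0 0 -0.3; 0 0 0 0 0 0 -0.3; 0 0 0 0 0 0 -0.3; 0 0 0 0 0 0 -0.3; 0 0 0 0 0 0 -0.3; 0 0 0 0 0 0 -0.3; 0 0 0 0 0 0 -0.3"
}}

```text
clock: 25.5
eef_pos: [557.6, 188.0, 54.8]
tcp_rot: [3.142, 0.0, -0.216]
contact_force: [-0.5, 0.5, -0.9]
opening: 0.345
```

Request:
{"fn": "jog_arm", "kwargs": {
  "increments": "0 0 -0.5 0 0 0 -0.3; 0 0 -1 0 0 0 -0.3; 0 0 -2 0 0 0 -0.3; 0 0 -3 0 0 0 -0.3; 0 0 -4 0 0 0 -0.3; -2 3 -4 0 0 0 -0.3; -3 4 0 0 0 0 -0.3; -3 4 0 0 0 0 -0.3"
}}

```text
clock: 26.3
eef_pos: [457.6, 99.0, 198.9]
tcp_rot: [-3.14, -0.003, -0.215]
contact_force: [-0.0, -0.3, 0.1]
opening: 0.349
```

Request:
{"fn": "jog_arm", "kwargs": {
  "increments": "-3 4 0 0 0 0 -0.3; -2 4.5 0 0 0 0 -0.3; 0 4.5 0 0 0 0 -0.3; 0 4.5 0 0 0 0 -0.3; 0 4.5 0 0 0 0 -0.3; 0 4.5 0 0 0 0 -0.3; 0 4.5 0 0 0 0 -0.3; 0 0 0 0 0 0 -0.3"
}}

```text
clock: 27.1
eef_pos: [341.7, -197.1, 198.1]
tcp_rot: [3.14, -0.002, -0.222]
contact_force: [-0.1, 0.2, -0.5]
opening: 0.347
```

Run:
```python
from h import *
for n in('side','top'):
    f=r.grab_frame(n)[:,:,::-1];cv2.imwrite(f'pics/{n}8f.png',f);c=f[150:240,270:360] if n=='side' else f[150:250,230:350]
    cv2.imwrite(f'pics/{n}8.png',cv2.resize(c,None,fx=6,fy=6,interpolation=cv2.INTER_CUBIC))
```

```text
(no output)
```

View pics/side8.png

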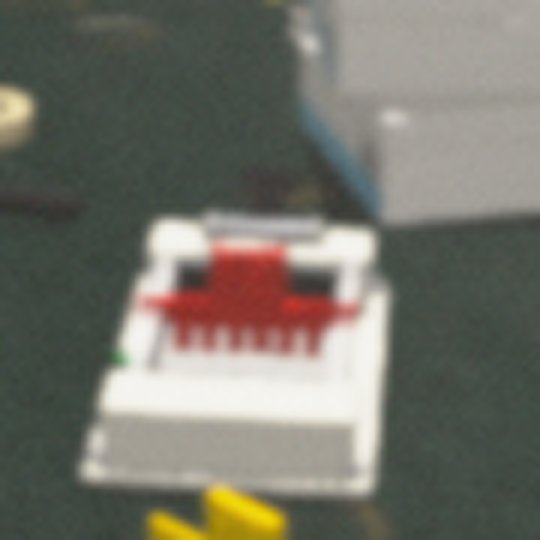

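View pics/top8.png

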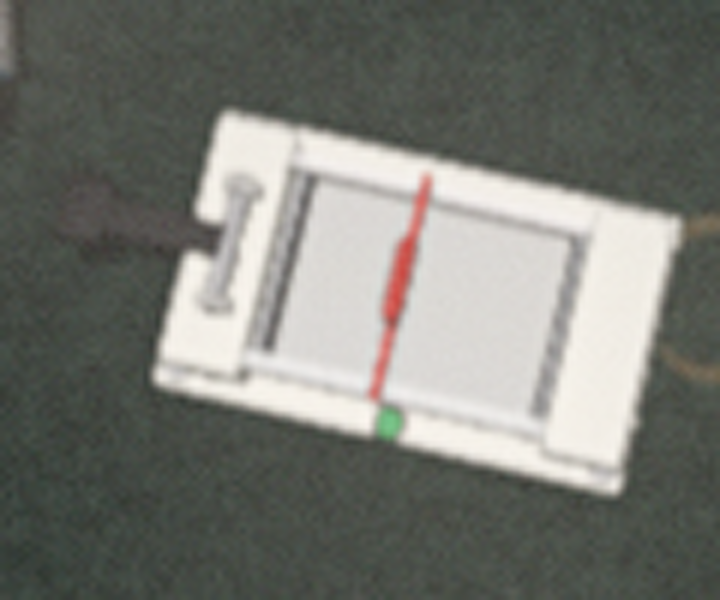

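View pics/side8f.png

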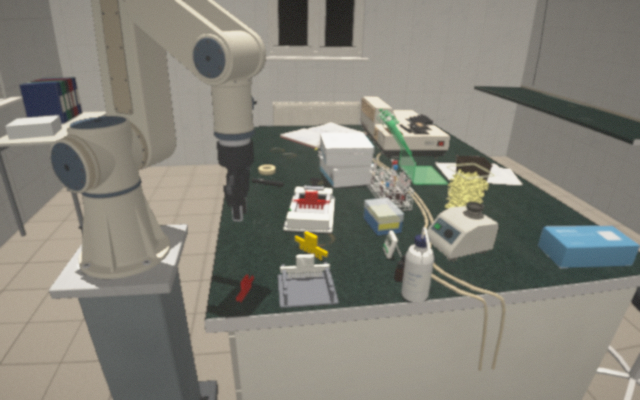

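Run:
```python
from h import *
np.set_printoptions(suppress=True,precision=1)
g=lambda P:(proj('top',P)-[230,150]+.5)*6
for t in (0,.1,.2): print(t,g([lev(t,90,6,-18),lev(t,90,6,18)]).ravel(), ((proj('side',[lev(t,90,6,-18),lev(t,90,6,18)])-[270,150]+.5)*6).ravel())
for z in(36,39,46): print(z,((proj('side',[st([-61,8.1,z+14]),st([61,8.1,z+14]),st([-44,8.1,z-19]),st([44,8.1,z-19])])-[270,150]+.5)*6).ravel(), g([st([-61,8.1,z+14]),st([61,8.1,z+14])]).ravel())
f=cv2.imread('pics/side8f.png')[165:215,280:350]
cv2.imwrite('pics/ls9.png',cv2.resize(np.clip(f*2.2,0,255).astype(np.uint8),None,fx=10,fy=10,interpolation=cv2.INTER_CUBIC))
f=cv2.imread('pics/top8f.png')[170:215,230:280]
cv2.imwrite('pics/lt9.png',cv2.resize(np.clip(f*2.2,0,255).astype(np.uint8),None,fx=12,fy=12,interpolation=cv2.INTER_CUBIC))
```

```text
0 [ 52.6 235.9  70.2 169. ] [249.2 164.1 306.3 166.6]
0.1 [ 52.1 233.6  69.9 166.3] [249.3 151.4 306.5 153.9]
0.2 [ 53.4 231.7  71.2 164. ] [249.3 139.4 306.7 141.9]
36 [145.8 296.6 362.9 307.  175.9 350.8 330.8 358.4] [378.4 401.1 434.1 173.7]
39 [145.8 291.7 363.  302.1 175.9 346.  330.9 353.6] [378.2 400.5 434.  172.7]
46 [145.8 280.4 363.5 290.7 175.9 334.9 331.3 342.5] [377.7 399.  433.8 170.2]
```

View pics/ls9.png

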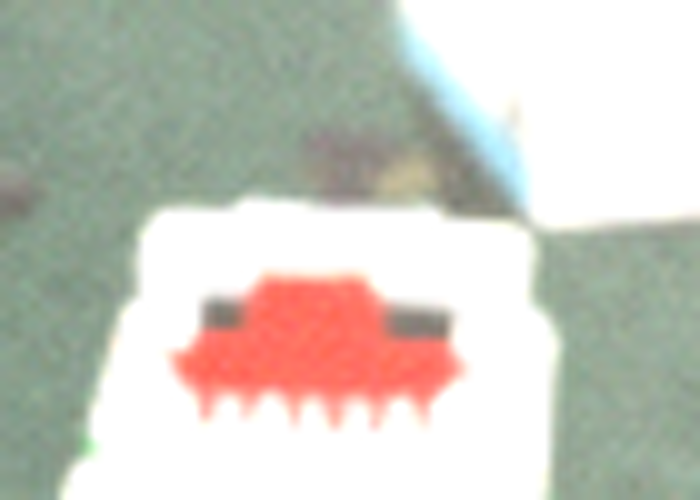

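View pics/lt9.png

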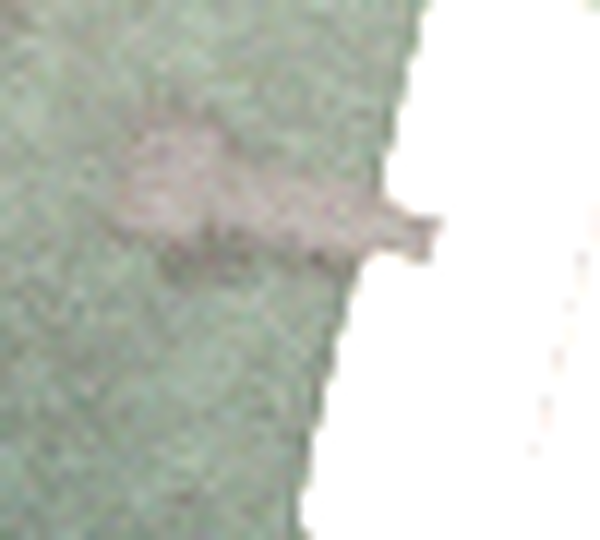

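The paddle's top edge at side row 178 matches angle 0 (predicted 177). The comb's teeth and bar ends match tabs at z = 36 to within a pixel. The rack, the white comb and the bystanders look unmoved.

```bash
python3 -c "
from rig import r
print(r.sense()['clock']); print(r.sign_off())"
```

```text
27.2
the job is handed in; nothing more can be done
None
```

The tray is ready for pouring: the clamp lever is down flat and the red comb is standing fully down in both slots. I handed the job in at 27.2 s of the 72 s allowed.

- **Lever:** I pressed it along its arc to the hard stop, reaching about 13 N with the fingertips at z = 60 mm. The last side picture puts the paddle within about a pixel of the flat position.
- **Comb:** I lifted the red comb out of the rack and set it across the rims at stand y ≈ -55 mm, where contact came at the expected height. I then slid it towards the lever under about 9 N. It dropped in between y ≈ +1 and +5 mm and ended at about y = +8 mm.
- **Seating:** I lowered it to a firm stop 10 mm below the rim tops, which is the full slot depth, then released it. The final side picture matches tabs at 36 mm on both sides, within a pixel or so.
- **Other things:** The white comb, the loose yellow and small red combs and the bystanders looked unmoved in the last side picture, judged by eye only.

On the way to the tray I steered about 10 cm off to one side in the air, touched nothing, and corrected it. None of the last checks failed or disagreed.

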